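Lock the butter dish one-handed on the bent bracket

ROBOT

A 6-joint arm with a two-finger parallel gripper is mounted at the origin on the work surface. World frame = base frame: x ahead of the robot, y to its left, z up, the work surface at z = 0. Lengths are in m, angles in degrees, forces in N, time in s.
With the tool pointing down it reaches from about 0.35 to 0.875 m from the base axis. Payload 4.2 kg.
Tool frame: the origin (TCP) lies on the front face of the gripper's body, between the roots of the fingers; the fingertips stand finger_overhang ahead of it and the grasp point (between the pads) lies 51 mm ahead of it (finger_overhang is the distance from the TCP to the fingertips, in m); z points along the fingers, y is the line along which they close (so a half turn about z gives the same grasp; the last joint's range is limited). The gripper opens to 87 mm and grips with 3 to 60 N. Pads are 19 mm wide; open, the fingers measure 117 mm over their backs; the gripper's body (75 mm by 190 mm) begins 51 mm behind the grasp point.
Start: joints at [91.249, 22.042, 0.453, 0, -68.411, -14.817], TCP at [0.147, 0.608, 0.292] pointing down, gripper open.
Joint ranges: [-179.83, 179.83], [-69.29, 118.12], [-61.27, 80.66], [-181.25, 117.63], [-171.15, -9.14], [-177.46, 177.46]. Speed limits (degrees/s): [159.86, 159.86, 180, 180, 180, 180].

INTERFACE

Orientations are given as a 3x3 rotation matrix whose columns are the frame's x, y, z axes.
In Python, from station import sense, capture, camera_model, finish_job, finger_overhang gives the robot as it stands. The module is installed in compiled form; this text tells all that it offers.
- The arm moves only by the tool jog_arm, never from a script. Its argument "rows" is a list that holds one entry, the list of rows, each a list of 4 numbers: the shift along the tool's x, y, z in m, then the turn about the tool's z in rad. A call has 1 to 20 rows; each row shifts and turns the commanded pose from where the row before left it, along the tool's axes as they then stand; what a row does not reach is not made up. A row lasts 1/8 s, in which the tool goes at most 62.5 mm and 10.7 degrees, less where a joint would pass 70% of its speed; a pose out of reach is approached as far as the arm can. A call is refused whole if a number of a shift passes 0.0625 or a number of a turn 0.188, either way. A call with a gripper value outside its range is refused whole. "claw" is the opening, from 0 (shut) to 1 (fully open), set as the call begins (left out, the last holds). The fingers move at their own pace and stop on an object; the grip force is fixed at half the most. Time passes only in rows, so rows that do not move let the fingers close. It gives the time, the measured TCP pose, the force, the opening and the grip force at its end, in the units of the state.
- sense(): the state, without advancing time (a new reading comes with each control period).
- capture(name): name is "scene" or "top" or "wrist"; returns the picture (400x640x3 uint8, red, green, blue); there is no depth.
- camera_model(name): a dict with "fovy" (degrees; the focal length in pixels is half the picture's height over the tangent of half this angle, whatever the lens; pixels are square), "cx", "cy" (the principal point, pixels), "eye" and "rotation" of the camera in the world. Camera axes: x right, y down, z forward; pixel columns grow to the right and rows downward; lengths in m; the calibration is good to about 2 mm. A picture is of the moment at which its call begins: read the wrist's pose just before it. camera_model takes no time and is no camera call; for the wrist camera it gives the pose at the moment of the call.
- finish_job(): hands the job in; it is judged then, once.
The state is a dict: "time_s": time; "joints": joint angles; "joint_velocities": joint speeds; "effort": joint torques, N m; "tcp_pos": TCP position; "ee_rot": TCP orientation; "wrist_force": force on the tool from outside, world axes, zero at the start; "moment": the same for the moment, N m; "gripper_width": opening from 0.0 (shut) to 1.0 (fully open); "gripper_force": force on a finger pad.
Only numpy, scipy, OpenCV 4.12 (cv2) and the standard library are available. Lean on these libraries where they do the work, as an engineer would, in place of code of your own. Each camera call takes 0.05 s, during which the arm holds its last target. There are 200 camera calls.

TASK

Close both slide locks of the butter dish with the one-handed kitchen bracket: hold the dish by its wooden knob, draw one side along the bracket so that its nose pushes that lock fully home, turn the dish half round and draw the other side past the nose to push the second lock home. Do not push the locks with the fingers or ram the bracket, and leave the other kitchen things alone. Then set the dish down, upright and not dropped, in the middle of the cork mat and let go.

Things in the scene. Friction and masses are not known exactly. Their poses are not given: they have to be found in the camera images.
- dish: Butter dish, loose, about 0.45 kg: glass tub with a tightly pressed-on white lid, one rigid thing. Origin at the centre of its underside, z up. Tub 112 (x) x 70 (y) mm, 38 high; above it the lid 120 x 76 mm from 36 to 60 mm height, with a square wooden knob 34 x 34 mm on top from 60 to 98 mm. A slide lock runs along each long side of the lid; a half turn maps one lock's side onto the other's. The dish may be lifted by the knob
- dish_knob (a point): Centre of the square knob, 79 mm above the underside, on the dish's axis; axes are the dish's, the knob's faces look along x and y. Grasp here from above, across x or y
- lock_a (a joint): Slide of the red lock on the dish's +y side, in m: 0 fully open, 0.028 fully home against its end stop; it moves towards the dish's +x (towards the black lug on the rim). Needs about 1.5 N, stays where it is left; starts at 0 to 0.006
- lock_b (a joint): Slide of the blue lock on the dish's -y side, in m: 0 fully open, 0.028 fully home against its end stop; it moves towards the dish's -x (towards the black lug on the rim). Needs about 1.5 N, stays where it is left; starts at 0 to 0.006
- lock_a_mid (a point): Centre of the red lock's paddle, a block 24 (x) x 18 (y, jutting out from the lid's side, y 38.5 to 56.5 mm) x 18 mm high, centre 47 mm above the dish's underside; at dish x = -14 mm when open, +14 mm when home
- lock_b_mid (a point): Centre of the blue lock's paddle, same size, on the -y side, centre 47 mm above the dish's underside; at dish x = +14 mm when open, -14 mm when home
- bracket: Bent steel bracket, fixed to the worktop. Origin on the worktop at the back face of the upright, mid-width; z up. Upright plate 5 mm thick (x -5 to 0), 80 wide (y), 64 high; foot plate 5 mm thick behind it (x -5 to 65); a dark nose sticks out of the upright's front to the bracket's -x, 14 mm wide (y -7 to 7), 42 to 62 mm above the worktop, its tip at x = -50 mm. The space in front of the upright (its -x side), beside and below the nose is free
- nose_tip (a point): Centre of the end face of the nose, 52 mm above the worktop; axes are the bracket's: the nose points to its -x, the passes run along its y
- mat: Cork mat 160 x 140 x 3 mm, fixed flat on the worktop, left or right of the bracket; origin at the centre of its underside
- egg_cup: White ceramic egg cup, 50 mm across, 60 high, loose, a bystander; origin at the centre of its underside
- colander: Blue plastic colander, 196 mm across the rim (238 over its ears), 85 high, loose, a bystander; origin at the centre of its underside
- spoon: Steel measuring spoon 150 mm long lying on the worktop, a bystander; origin at its underside

How it is judged (in metres and radians):
On the way, in this order (a step that is already met when the one before it is completed fails the run):
1. the nose of the bracket has pushed one lock home (either lock; dish in front of the nose) (contact force between dish and bracket above 0.3 N and x of dish in the frame of nose_tip below -0.03 m and ((value of joint lock_a above 0.024 m and distance between lock_a_mid and nose_tip below 0.035 m) or (value of joint lock_b above 0.024 m and distance between lock_b_mid and nose_tip below 0.035 m))), for 0.02 s.
2. after the half turn the nose has pushed the other lock home too (contact force between dish and bracket above 0.3 N and x of dish in the frame of nose_tip below -0.03 m and value of joint each of lock_a, lock_b above 0.024 m and distance between any of lock_a_mid, lock_b_mid and nose_tip below 0.035 m), for 0.02 s.
At the end, for the whole second after the job is handed in: Both locks are home (at least 24 of 28 mm), and the dish stands released, upright and at rest flat on the cork mat with its centre within 30 mm of the mat's centre (value of joint each of lock_a, lock_b above 0.024 m and horizontal distance between dish and mat below 0.03 m and height (world z) of dish between 0.001 and 0.006 m and angle between dish's own z axis and vertical below 0.06 rad and linear speed of dish below 0.02 m/s); the robot touches nothing.
It fails at once if a lock is pushed with the fingers (over 1 N) (contact force between the fingers and lock_a_c0 above 1 N or contact force between the fingers and lock_b_c0 above 1 N).
It fails at once if the dish is rammed against the bracket (over 40 N) (contact force between dish and bracket above 40 N).
It fails at once if the dish is dropped (it moves faster than 0.35 m/s while the fingers do not hold it) (contact force between the fingers and dish below 0.1 N and linear speed of dish above 0.35 m/s).
It fails at once if the dish is tipped by more than about 35 degrees (angle between dish's own z axis and vertical above 0.6 rad).
It fails at once if the egg cup, colander or spoon is shifted by more than 30 mm or the egg cup is tipped over (distance of any of egg_cup, colander, spoon from where it was at the start of the episode above 0.03 m or angle between egg_cup's own z axis and vertical above 0.5 rad).
It also fails if it takes over 64 s, if anything falls off the work surface, if the arm or the gripper's body presses on something with over 40 N, if the wrist force passes 120 N, or if a joint passes its speed limit or range.

## Working session

There is one attempt and no reset: what is moved stays moved. The work goes in short steps, Python scripts to look and compute and a tool call to move; the robot and the scene stay as the last step left them, time stands still between calls to the robot, and variables do not carry over. Pictures are saved under pics/ and viewed, at most 10 in all, crops included, and the job is handed in when it is done.

Besides the shell and the picture viewer there is one more tool, called as name([rows], argument=value, ...), one row to a line, values as JSON. jog_arm: Moves the arm, as the interface text tells. Its arguments: {"type":"object","properties":{"rows":{"type":"array"},"claw":{"type":"number"}},"required":["rows"]}

```bash
mkdir -p pics; cat > h.py <<'E'
import numpy as np, cv2
from station import *
def ray(m,u,v):
    f=200/np.tan(np.radians(m["fovy"])/2)
    return np.array(m["eye"]),np.array(m["rotation"])@np.array([(u-m["cx"])/f,(v-m["cy"])/f,1])
def onz(m,u,v,z):
    e,d=ray(m,u,v); return e+d*(z-e[2])/d[2]
def save(n,img): cv2.imwrite("pics/"+n+".png",img[:,:,::-1])
E
python3 - <<'E'
from h import *
s=sense(); print(s["time_s"],s["tcp_pos"],np.round(s["ee_rot"],3).tolist(),finger_overhang)
for n in ("top","scene"):
    m=camera_model(n); print(n,m); i=capture(n); save(n,i); np.save(n+".npy",i)
E
```

```text
0.0 [0.14647377 0.6071245  0.2911821 ] [[0.972, -0.235, -0.0], [-0.235, -0.972, -0.002], [0.0, 0.002, -1.0]] 0.0697
top {'fovy': 51.12014522558953, 'cx': 324.20369967132956, 'cy': 198.01675414811388, 'eye': array([ 0.4375761 , -0.01159002,  1.00443264]), 'rotation': array([[ 0.02150757, -0.99194895,  0.12479867],
       [-0.99934128, -0.02497985, -0.02632506],
       [ 0.02923057, -0.12415027, -0.99183279]])}
scene {'fovy': 48.22748329461126, 'cx': 323.16269224681093, 'cy': 197.1478515105301, 'eye': array([1.36107372, 0.46440329, 0.82730828]), 'rotation': array([[-0.49450806,  0.54440001, -0.67756211],
       [ 0.86914789,  0.30379202, -0.39024653],
       [-0.00661225, -0.78188173, -0.62339172]])}
```

View pics/top.png

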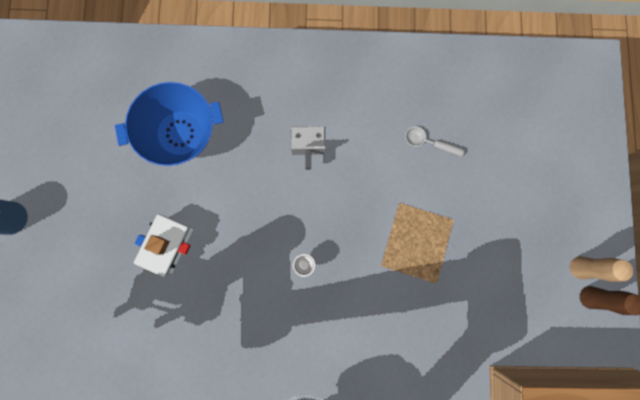

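View pics/scene.png

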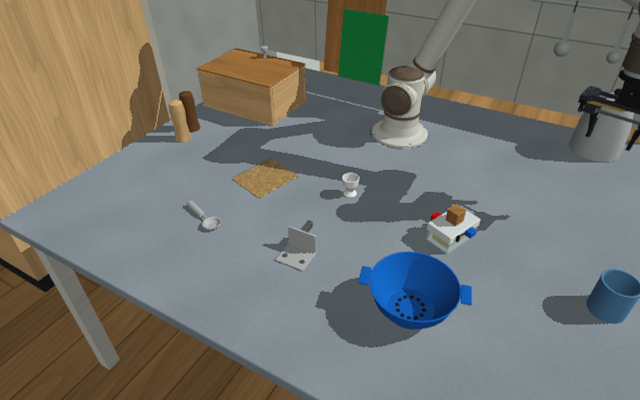

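Top view: the dish is at (162,245) with its red lock to the right and blue to the left. The bracket is at (308,140), its nose pointing down to (308,166). The mat is at (417,242), the egg cup at (303,265), the colander at (170,124) and the spoon at (435,142).

```bash
python3 - <<'E'
from h import *
i=np.load("top.npy");m=camera_model("top");hsv=cv2.cvtColor(i,cv2.COLOR_RGB2HSV)
def comp(mask,box):
    x0,y0,x1,y1=box; k=np.zeros(mask.shape,np.uint8);k[y0:y1,x0:x1]=mask[y0:y1,x0:x1]
    c=max(cv2.findContours(k,0,1)[0],key=cv2.contourArea); return c
H,S,V=cv2.split(hsv)
def rep(n,c,z):
    r=cv2.minAreaRect(c);b=cv2.boxPoints(r);p=np.array([onz(m,u,v,z)[:2] for u,v in b]);
    print(n,r[0],p.mean(0).round(4),"edges",[(round(float(np.linalg.norm(p[k+1]-p[k])),3),round(float(np.degrees(np.arctan2(*(p[k+1]-p[k])[::-1]))),1)) for k in (0,1)])
box=(120,200,210,290)
rep("knob",comp(((H<22)&(S>90)&(V>60)).astype(np.uint8),(142,228,175,262)),.09)
rep("lid",comp((((S<40)&(V>170))|((H<22)&(S>90))).astype(np.uint8),box),.06)
rep("red",comp((((H<6)|(H>174))&(S>150)).astype(np.uint8),box),.056)
rep("blue",comp(((H>100)&(H<130)&(S>150)).astype(np.uint8),box),.056)
rep("mat",comp(((H<25)&(S>60)).astype(np.uint8),(370,190,470,295)),.003)
rep("egg",comp(((S<40)&(V>150)).astype(np.uint8),(280,245,330,285)),.06)
rep("colander",comp(((H>100)&(H<125)&(S>150)).astype(np.uint8),(100,70,240,180)),.085)
c=cv2.resize(i[115:180,275:345],None,fx=8,fy=8,interpolation=cv2.INTER_CUBIC);save("br",c)
E
```

```text
knob (156.273193359375, 244.5102996826172) [0.4429 0.323 ] edges [(0.033, -20.0), (0.04, -112.4)]
lid (159.5072021484375, 245.23521423339844) [0.4421 0.3266] edges [(0.122, -22.1), (0.076, -114.4)]
red (183.50003051757812, 248.00003051757812) [0.4367 0.2748] edges [(0.022, -23.3), (0.018, -114.9)]
blue (139.40000915527344, 239.70001220703125) [0.4529 0.3733] edges [(0.021, -22.6), (0.011, -114.9)]
mat (417.4905700683594, 242.78302001953125) [ 0.4618 -0.2644] edges [(0.161, -15.9), (0.141, -104.6)]
egg (309.5, 264.5) [ 0.4064 -0.0071] edges [(0.087, -88.7), (0.086, -178.8)]
colander (168.7122802734375, 123.11793518066406) [0.715  0.3162] edges [(0.192, -23.9), (0.21, -118.0)]
```

View pics/br.png

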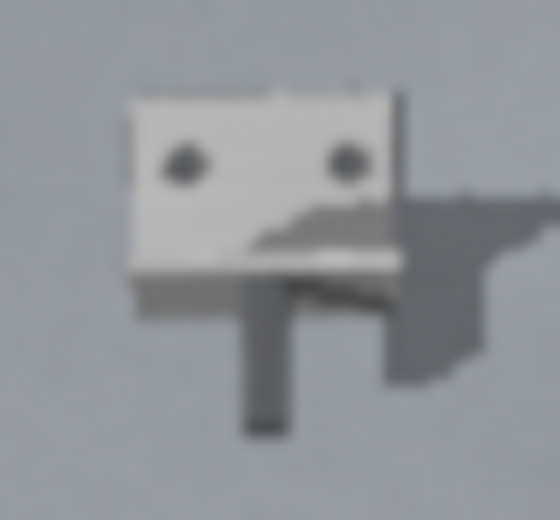

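The crop shows the upright's front top edge at full-image v≈148.7, u 291.2 to 325.2. The nose's top tip edge is at (308.4,167.4).

```bash
python3 - <<'E'
from h import *
m=camera_model("top")
a=onz(m,275+130/8-.44,115+271/8-.44,.064);b=onz(m,275+402/8-.44,115+271/8-.44,.064)
t=onz(m,275+267/8-.44,115+419/8-.44,.062)
print(a,b,np.linalg.norm(a-b),"yaw",np.degrees(np.arctan2(*(a-b)[:2][::-1]))-90,"tip",t)
e=onz(m,303.5,264,.06);print("egg",e)
s=sense();R=s["ee_rot"];t0=s["tcp_pos"]
print(R.T@(np.array([.4425,.3255,.25])-t0))
E
```

```text
[0.66868083 0.04260082 0.064     ] [ 0.67092606 -0.03547183  0.064     ] 0.07810492327376775 yaw 1.6472673030650071 tip [0.62696447 0.00221446 0.062     ]
egg [0.40700854 0.00632194 0.06      ]
[0.35383339 0.20421112 0.04174225]
```

jog_arm([
  [[0.0295,0.017,0.0035,0],[0.0295,0.017,0.0035,0],[0.0295,0.017,0.0035,0],[0.0295,0.017,0.0035,0],[0.0295,0.017,0.0035,0],[0.0295,0.017,0.0035,0],[0.0295,0.017,0.0035,0],[0.0295,0.017,0.0035,0],[0.0295,0.017,0.0035,0],[0.0295,0.017,0.0035,0],[0.0295,0.017,0.0035,0],[0.0295,0.017,0.0035,0],[0,0,0,0.172],[0,0,0,0.172],[0,0,0,0.172],[0,0,0,0.172],[0,0,0,0.172],[0,0,0,0.172],[0,0,0,0.172],[0,0,0,0.172]],
], claw=1)

```text
time_s: 2.6
tcp_pos: [0.4426, 0.326, 0.2498]
ee_rot: [[-0.048, -0.999, -0.001], [-0.999, 0.048, -0.001], [0.001, 0.001, -1.0]]
wrist_force: [0.0, 0.6, -0.6]
gripper_width: 1.001
gripper_force: 0.0
```

jog_arm([
  [[0,0,0,0.172],[0,0,0,0.169],[0,0,0,0],[0,0,0,0]],
])

```text
time_s: 3.1
tcp_pos: [0.4428, 0.3261, 0.25]
ee_rot: [[-0.371, -0.928, -0.0], [-0.928, 0.371, -0.0], [0.0, 0.0, -1.0]]
wrist_force: [-0.2, -0.7, -0.2]
gripper_width: 1.0
gripper_force: 0.0
```

```bash
python3 - <<'E'
from h import *
s=sense();R=np.array(s["ee_rot"]);print(s["time_s"],s["tcp_pos"],np.degrees(np.arctan2(R[1,0],R[0,0])),s["joints"],R[:,2])
m=camera_model("wrist");i=capture("wrist");save("w1",i);np.save("w1.npy",i);np.save("w1m.npy",m,allow_pickle=True)
print(m)
E
```

```text
3.1 [0.44279291 0.3261387  0.25003586] -111.80620538393946 [ 5.32652662e+01  1.67916909e+01 -1.37920830e+01 -1.99192417e-03
 -5.94412420e+01 -7.50704602e+01] [-2.85132308e-04 -3.31998229e-04 -9.99999904e-01]
{'fovy': 59.008930792423364, 'cx': 322.0331794596813, 'cy': 199.72963428830053, 'eye': array([0.41756056, 0.26402606, 0.34290522]), 'rotation': array([[-9.28736296e-01,  3.59565182e-01,  9.03425304e-02],
       [ 3.70740953e-01,  9.00869888e-01,  2.25797675e-01],
       [-1.97882918e-04,  2.43200172e-01, -9.69976101e-01]])}
```

View pics/w1.png

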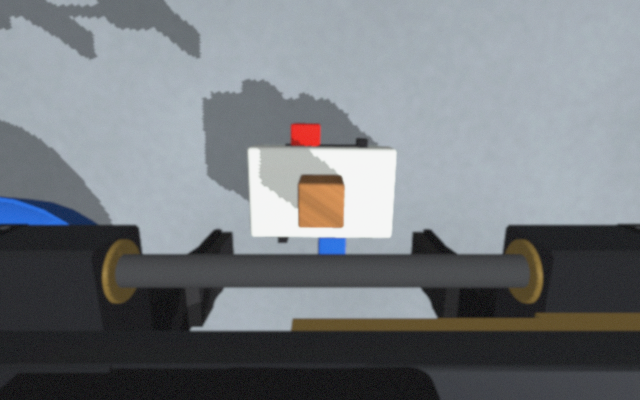

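The wrist view shows the knob's top face at about (321,205), the lid spanning (248–395, 148–237), red at (306,134) and blue at (332,245). The jaws straddle it along the long axis.

```bash
python3 - <<'E'
from h import *
i=np.load("w1.npy");m=np.load("w1m.npy",allow_pickle=True).item();H,S,V=cv2.split(cv2.cvtColor(i,cv2.COLOR_RGB2HSV))
k=((H<22)&(S>90)&(V>60)).astype(np.uint8);k[:150]=0;k[236:]=0;k[:,:250]=0;k[:,390:]=0
full=((V>175)&(S<40)).astype(np.uint8)
k2=k*(V>150).astype(np.uint8)
for n,kk,z in (("knob",k,.098),("knobtop",k2,.098)):
    c=max(cv2.findContours(kk,0,1)[0],key=cv2.contourArea);r=cv2.minAreaRect(c);x,y,w,h=cv2.boundingRect(c);print(n,r,(x,y,w,h))
    l,b=onz(m,x-.0,y+h-1,z),onz(m,x+w-1,y+h-1,z);print(l,b,(l+b)/2,np.linalg.norm(l-b))
# lid corners at z .06, from picture
P=[onz(m,u,v,.06)[:2] for u,v in ((251,237),(392.5,237),(395.5,149),(248,149))]
P=np.array(P);print(P.mean(0),[ (np.linalg.norm(P[j]-P[j-1]).round(4),np.degrees(np.arctan2(*(P[j]-P[j-1])[::-1])).round(1)) for j in range(4)])
E
```

```text
knob ((320.4999694824219, 200.99998474121094), (44.99999237060547, 49.99999237060547), -0.0) (298, 176, 46, 51)
[0.46392876 0.33286201 0.098     ] [0.43350484 0.34500458 0.098     ] [0.4487168 0.3389333 0.098    ] 0.03275754596067289
knobtop ((320.4999694824219, 204.99998474121094), (44.99999237060547, 41.99999237060547), -0.0) (298, 184, 46, 43)
[0.46392876 0.33286201 0.098     ] [0.43350484 0.34500458 0.098     ] [0.4487168 0.3389333 0.098    ] 0.03275754596067289
[0.44244348 0.32557421] [(np.float64(0.0742), np.float64(67.3)), (np.float64(0.1199), np.float64(158.2)), (np.float64(0.0742), np.float64(-110.8)), (np.float64(0.1175), np.float64(-21.8))]
```

jog_arm([
  [[0.0015,0,0.02,0],[0,0,0.02,0],[0,0,0.02,0],[0,0,0.02,0],[0,0,0.012,0],[0,0,0.012,0],[0,0,0.006,0],[0,0,0.006,0],[0,0,0,0],[0,0,0,0]],
])

```text
time_s: 4.4
tcp_pos: [0.4425, 0.325, 0.1346]
ee_rot: [[-0.374, -0.928, 0.001], [-0.928, 0.374, 0.001], [-0.001, -0.0, -1.0]]
wrist_force: [-0.7, -0.2, 0.2]
gripper_width: 1.0
gripper_force: 0.0
```

jog_arm([
  [[0,0,0,0],[0,0,0,0],[0,0,0,0],[0,0,0,0],[0,0,0,0],[0,0,0,0],[0,0,0,0],[0,0,0,0]],
], claw=0)

```text
time_s: 5.4
tcp_pos: [0.4425, 0.3248, 0.1343]
ee_rot: [[-0.374, -0.928, 0.0], [-0.928, 0.374, 0.0], [-0.0, -0.0, -1.0]]
wrist_force: [1.1, -0.5, -0.1]
gripper_width: 0.389
gripper_force: 30.0
```

jog_arm([
  [[0,0,-0.005,0],[0,0,-0.01,0],[0,0,-0.015,0],[0,0,-0.02,0],[0,0,-0.02,0],[0,0,-0.02,0],[0,0,-0.01,0],[0,0,0,0.1],[0,0,0,0.15],[0,0,0,0.15],[0,0,0,0.15],[0,0,0,0.15],[0,0,0,0.15],[0,0,0,0.15],[0,0,0,0.1],[0,0,0,0.055],[0,0,0,0]],
])

```text
time_s: 7.52
tcp_pos: [0.442, 0.3246, 0.2341]
ee_rot: [[-0.999, -0.033, -0.001], [-0.033, 0.999, -0.0], [0.001, -0.0, -1.0]]
wrist_force: [-0.3, 0.4, -5.4]
gripper_width: 0.388
gripper_force: 30.0
```

jog_arm([
  [[-0.004,-0.014,0,0],[-0.007,-0.023,0,0],[-0.009,-0.029,0,0],[-0.009,-0.029,0,0],[-0.009,-0.029,0,0],[-0.009,-0.029,0,0],[-0.009,-0.029,0,0],[-0.009,-0.029,0,0],[-0.009,-0.029,0,0],[-0.009,-0.029,0,0],[-0.009,-0.029,0,0],[-0.009,-0.029,0,0],[-0.009,-0.029,0,0],[-0.009,-0.029,0,0],[-0.006,-0.018,0,0],[-0.003,-0.009,0,0],[0,0,0,0],[0,0,0,0]],
])

```text
time_s: 9.78
tcp_pos: [0.5835, -0.0821, 0.2342]
ee_rot: [[-0.999, -0.034, -0.0], [-0.034, 0.999, 0.0], [0.0, 0.0, -1.0]]
wrist_force: [0.5, -1.1, -6.0]
gripper_width: 0.387
gripper_force: 30.0
```

```bash
python3 - <<'E'
from h import *
s=sense();R=np.array(s["ee_rot"]);print(s["time_s"],s["tcp_pos"],np.degrees(np.arctan2(R[1,0],R[0,0])),s["joints"],s["wrist_force"])
m=camera_model("wrist");i=capture("wrist");save("w2",i);print(m)
E
```

```text
9.775 [ 0.58346582 -0.08208472  0.23419498] -178.0739716337034 [ 7.72001309e+00  2.12738625e+01 -9.52845789e+00 -2.28001000e-02
 -5.92164669e+01 -9.57823157e+01] [ 0.53182002 -1.1232414  -5.95775941]
{'fovy': 59.008930792423364, 'cx': 322.0331794596813, 'cy': 199.72963428830053, 'eye': array([ 0.51662685, -0.08492754,  0.3270673 ]), 'rotation': array([[-3.43976066e-02,  9.69240343e-01,  2.43700560e-01],
       [ 9.99408204e-01,  3.34118642e-02,  8.17857598e-03],
       [-2.15484223e-04,  2.43837662e-01, -9.69816038e-01]])}
```

View pics/w2.png

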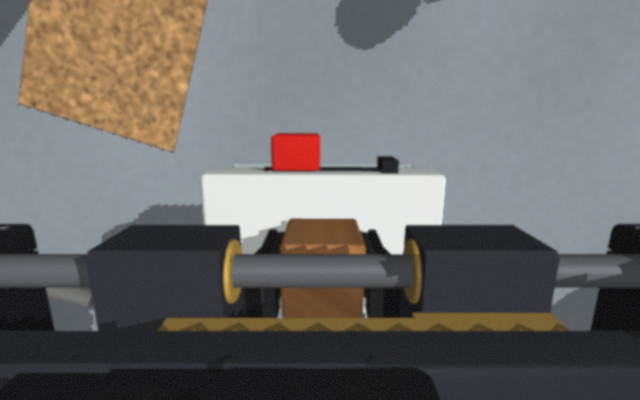

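The dish is held square, with red facing the robot, so blue faces the bracket. Next I lower it beside the nose and draw it along.

jog_arm([
  [[0,0,0.01,0],[0,0,0.018,0],[0,0,0.018,0],[0,0,0.018,0],[0,0,0.016,0],[0,0,0.01,0],[0,0,0.005,0],[0,0,0,0],[0,0,0,0]],
])

```text
time_s: 10.95
tcp_pos: [0.5842, -0.0828, 0.1399]
ee_rot: [[-0.999, -0.033, 0.002], [-0.033, 0.999, 0.0], [-0.002, -0.0, -1.0]]
wrist_force: [-0.5, -0.1, -4.9]
gripper_width: 0.385
gripper_force: 30.0
```

jog_arm([
  [[0,0.005,0,0],[0,0.008,0,0],[0,0.008,0,0],[0,0.008,0,0],[0,0.006,0,0],[0,0.005,0,0],[0,0.005,0,0]],
])

```text
time_s: 11.82
tcp_pos: [0.5823, -0.0375, 0.1392]
ee_rot: [[-0.999, -0.033, 0.0], [-0.033, 0.999, -0.0], [-0.0, -0.0, -1.0]]
wrist_force: [-0.3, -0.1, -4.6]
gripper_width: 0.386
gripper_force: 30.0
```

jog_arm([
  [[0,0.003,0,0],[0,0.003,0,0],[0,0.003,0,0],[0,0.003,0,0],[0,0.003,0,0]],
])

```text
time_s: 12.45
tcp_pos: [0.5817, -0.0229, 0.1392]
ee_rot: [[-0.999, -0.032, -0.0], [-0.032, 0.999, -0.0], [0.0, -0.0, -1.0]]
wrist_force: [0.2, -1.7, -5.8]
gripper_width: 0.387
gripper_force: 30.0
```

jog_arm([
  [[0,0.003,0,0],[0,0.003,0,0],[0,0.003,0,0],[0,0.003,0,0],[0,0.001,0,0],[0,0.001,0,0]],
])

```text
time_s: 13.2
tcp_pos: [0.5814, -0.0087, 0.1393]
ee_rot: [[-0.999, -0.033, 0.0], [-0.033, 0.999, 0.0], [-0.0, 0.0, -1.0]]
wrist_force: [0.1, -1.4, -5.7]
gripper_width: 0.388
gripper_force: 30.0
```

jog_arm([
  [[0,0.001,0,0],[0,0.001,0,0],[0,0.001,0,0]],
])

```text
time_s: 13.58
tcp_pos: [0.5813, -0.0058, 0.1393]
ee_rot: [[-0.999, -0.033, 0.0], [-0.033, 0.999, 0.0], [-0.0, 0.0, -1.0]]
wrist_force: [1.7, -1.5, -6.1]
gripper_width: 0.389
gripper_force: 30.0
```

jog_arm([
  [[0,0.001,0,0],[0,0.001,0,0]],
])

```text
time_s: 13.82
tcp_pos: [0.5812, -0.0039, 0.1393]
ee_rot: [[-0.999, -0.033, 0.0], [-0.033, 0.999, -0.0], [-0.0, -0.0, -1.0]]
wrist_force: [1.6, -4.6, -6.4]
gripper_width: 0.391
gripper_force: 30.0
```

jog_arm([
  [[0,0.001,0,0]],
])

```text
time_s: 13.95
tcp_pos: [0.5812, -0.0037, 0.1393]
ee_rot: [[-0.999, -0.032, -0.0], [-0.032, 0.999, -0.001], [0.0, -0.001, -1.0]]
wrist_force: [2.8, -7.6, -6.3]
gripper_width: 0.386
gripper_force: 30.0
```

jog_arm([
  [[0,0,0,0],[0,-0.003,0,0],[0,-0.008,0,0],[0,-0.014,0,0],[0,-0.014,0,0],[0,-0.014,0,0],[0,-0.014,0,0],[0,-0.01,0,0],[0,-0.004,0,0],[0,0,-0.005,0],[0,0,-0.014,0],[0,0,-0.016,0],[0,0,-0.016,0],[0,0,-0.016,0],[0,0,-0.016,0],[0,0,-0.012,0],[0,0,0,-0.075],[0,0,0,-0.15],[0,0,0,-0.17],[0,0,0,-0.17]],
])

```text
time_s: 16.45
tcp_pos: [0.5836, -0.0838, 0.2344]
ee_rot: [[-0.823, -0.567, -0.001], [-0.567, 0.823, 0.0], [0.0, 0.0, -1.0]]
wrist_force: [-0.7, -0.6, -4.9]
gripper_width: 0.387
gripper_force: 30.0
```

jog_arm([
  [[0,0,0,-0.17],[0,0,0,-0.17],[0,0,0,-0.17],[0,0,0,-0.17],[0,0,0,-0.17],[0,0,0,-0.17],[0,0,0,-0.17],[0,0,0,-0.17],[0,0,0,-0.17],[0,0,0,-0.17],[0,0,0,-0.17],[0,0,0,-0.17],[0,0,0,-0.17],[0,0,0,-0.17],[0,0,0,-0.13],[0,0,0,-0.065],[0,0,0,0],[0,0,0,0]],
])

```text
time_s: 18.7
tcp_pos: [0.5837, -0.0838, 0.2343]
ee_rot: [[1.0, 0.03, -0.0], [0.03, -1.0, 0.0], [-0.0, -0.0, -1.0]]
wrist_force: [-0.5, -0.1, -6.0]
gripper_width: 0.387
gripper_force: 30.0
```

```bash
python3 - <<'E'
from h import *
s=sense();R=np.array(s["ee_rot"]);print(s["time_s"],s["tcp_pos"],np.degrees(np.arctan2(R[1,0],R[0,0])),s["joints"],s["wrist_force"])
i=capture("scene");save("s2",cv2.resize(i[130:290,230:480],None,fx=3,fy=3))
E
```

```text
18.7 [ 0.58372861 -0.08379719  0.2343001 ] 1.7318007963430826 [ 7.55258590e+00  2.13097931e+01 -9.46347498e+00 -1.91004628e-03
 -5.92381738e+01  8.41801919e+01] [-0.53987153 -0.12010365 -5.98695208]
```

View pics/s2.png

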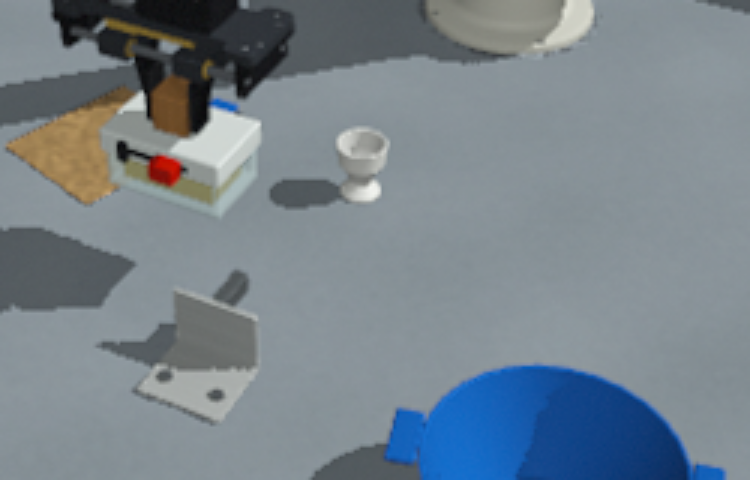

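The picture shows the dish level after the half turn. The red lock at (165,170) now faces the bracket, and blue on the far side has gone to its lug end. Second pass.

jog_arm([
  [[0,0,0.01,0],[0,0,0.018,0],[0,0,0.018,0],[0,0,0.018,0],[0,0,0.016,0],[0,0,0.01,0],[0,0,0.005,0],[0,0,0,0],[0,-0.005,0,0],[0,-0.008,0,0],[0,-0.008,0,0],[0,-0.008,0,0],[0,-0.006,0,0],[0,-0.005,0,0],[0,-0.005,0,0]],
])

```text
time_s: 20.62
tcp_pos: [0.5824, -0.0385, 0.1392]
ee_rot: [[1.0, 0.031, -0.0], [0.031, -1.0, -0.0], [-0.0, 0.0, -1.0]]
wrist_force: [-0.7, -0.8, -5.4]
gripper_width: 0.387
gripper_force: 30.0
```

jog_arm([
  [[0,-0.003,0,0],[0,-0.003,0,0],[0,-0.003,0,0],[0,-0.003,0,0],[0,-0.003,0,0],[0,-0.003,0,0],[0,-0.003,0,0],[0,-0.003,0,0],[0,-0.003,0,0]],
])

```text
time_s: 21.75
tcp_pos: [0.5816, -0.0116, 0.1393]
ee_rot: [[1.0, 0.031, 0.0], [0.031, -1.0, 0.0], [0.0, -0.0, -1.0]]
wrist_force: [0.0, -1.0, -6.3]
gripper_width: 0.387
gripper_force: 30.0
```

jog_arm([
  [[0,-0.001,0,0],[0,-0.001,0,0],[0,-0.001,0,0],[0,-0.001,0,0]],
])

```text
time_s: 22.25
tcp_pos: [0.5815, -0.0078, 0.1393]
ee_rot: [[1.0, 0.031, 0.0], [0.031, -1.0, 0.0], [0.0, -0.0, -1.0]]
wrist_force: [0.8, -1.9, -6.3]
gripper_width: 0.389
gripper_force: 30.0
```

jog_arm([
  [[0,-0.001,0,0],[0,-0.001,0,0],[0,-0.001,0,0]],
])

```text
time_s: 22.62
tcp_pos: [0.5813, -0.0047, 0.1393]
ee_rot: [[1.0, 0.031, 0.0], [0.031, -1.0, 0.0], [0.0, -0.0, -1.0]]
wrist_force: [0.7, -2.0, -5.2]
gripper_width: 0.384
gripper_force: 30.0
```

jog_arm([
  [[0,-0.001,0,0],[0,-0.001,0,0]],
])

```text
time_s: 22.88
tcp_pos: [0.5813, -0.0037, 0.1393]
ee_rot: [[1.0, 0.031, -0.0], [0.031, -1.0, -0.001], [-0.0, 0.001, -1.0]]
wrist_force: [1.9, -7.1, -7.5]
gripper_width: 0.388
gripper_force: 30.0
```

jog_arm([
  [[0,0,0,0],[0,0.003,0,0],[0,0.008,0,0],[0,0.014,0,0],[0,0.014,0,0],[0,0.014,0,0],[0,0.014,0,0],[0,0.01,0,0],[0,0.004,0,0],[0,0,-0.005,0],[0,0,-0.012,0],[0,0,-0.016,0],[0,0,-0.012,0],[0,0,-0.005,0],[0,0,0,0]],
])

```text
time_s: 24.75
tcp_pos: [0.5838, -0.0837, 0.1897]
ee_rot: [[1.0, 0.031, 0.001], [0.031, -1.0, 0.0], [0.001, -0.0, -1.0]]
wrist_force: [0.2, 0.4, -6.1]
gripper_width: 0.388
gripper_force: 30.0
```

jog_arm([
  [[-0.005,0.007,0,0],[-0.01,0.014,0,0],[-0.013,0.018,0,0],[-0.013,0.018,0,0],[-0.013,0.018,0,0],[-0.013,0.018,0,0],[-0.013,0.018,0,0],[-0.013,0.018,0,0],[-0.013,0.018,0,0],[-0.011,0.015,0,0],[-0.007,0.01,0,0],[-0.003,0.004,0,0],[0,0,0,0],[0,0,0,0]],
])

```text
time_s: 26.5
tcp_pos: [0.4627, -0.2633, 0.1893]
ee_rot: [[0.999, 0.032, 0.0], [0.032, -0.999, -0.0], [0.0, 0.0, -1.0]]
wrist_force: [0.3, 0.2, -5.5]
gripper_width: 0.388
gripper_force: 30.0
```

```bash
python3 - <<'E'
from h import *
s=sense();print(s["time_s"],s["tcp_pos"],s["wrist_force"])
i=capture("scene");save("s3",cv2.resize(i[110:270,200:450],None,fx=3,fy=3))
E
```

```text
26.5 [ 0.4627004  -0.26333478  0.18926128] [ 0.30258156  0.17521445 -5.50694851]
```

View pics/s3.png

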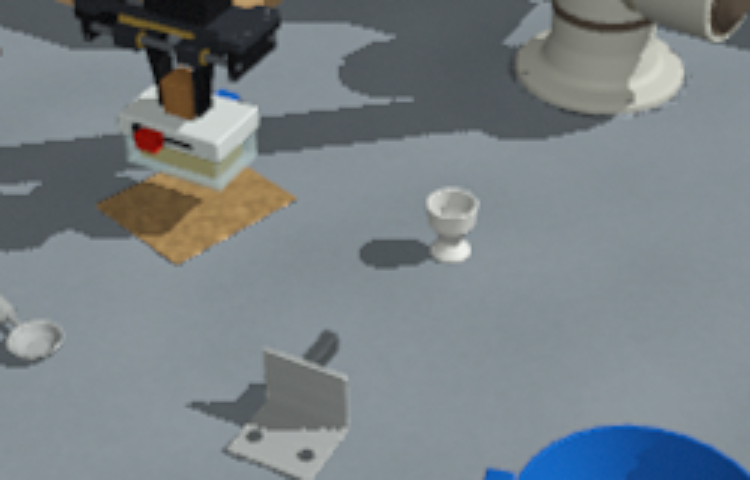

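Red at (148,140) is now against its lug, so both locks are home, and the dish hangs above the mat. I lower it until it touches.

jog_arm([
  [[0,0,0.008,0],[0,0,0.014,0],[0,0,0.014,0],[0,0,0.008,0],[0,0,0.004,0],[0,0,0.001,0],[0,0,0.001,0],[0,0,0.001,0],[0,0,0,0],[0,0,0,0]],
])

```text
time_s: 27.8
tcp_pos: [0.4624, -0.2637, 0.1384]
ee_rot: [[1.0, 0.031, 0.0], [0.031, -1.0, -0.0], [0.0, 0.0, -1.0]]
wrist_force: [-0.9, 0.3, -5.3]
gripper_width: 0.385
gripper_force: 30.0
```

jog_arm([
  [[0,0,0.0007,0],[0,0,0.0007,0],[0,0,0,0]],
])

```text
time_s: 28.18
tcp_pos: [0.4624, -0.2636, 0.1373]
ee_rot: [[1.0, 0.031, 0.0], [0.031, -1.0, -0.0], [0.0, 0.0, -1.0]]
wrist_force: [-0.8, 1.1, -1.0]
gripper_width: 0.389
gripper_force: 30.0
```

The force shows the dish touching down. I release and rise.

jog_arm([
  [[0,0,0,0],[0,0,0,0],[0,0,0,0],[0,0,0,0],[0,0,0,0],[0,0,0,0],[0,0,-0.005,0],[0,0,-0.015,0],[0,0,-0.025,0],[0,0,-0.03,0],[0,0,-0.03,0],[0,0,-0.02,0],[0,0,0,0],[0,0,0,0]],
], claw=1)

```text
time_s: 29.92
tcp_pos: [0.4618, -0.2634, 0.2614]
ee_rot: [[1.0, 0.031, -0.001], [0.031, -1.0, 0.001], [-0.001, -0.001, -1.0]]
wrist_force: [-0.1, 0.6, -0.2]
gripper_width: 1.0
gripper_force: 0.0
```

```bash
python3 - <<'E'
from h import *
i=capture("scene");save("s4",cv2.resize(i[110:270,200:450],None,fx=3,fy=3))
E
```

```text
(no output)
```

View pics/s4.png

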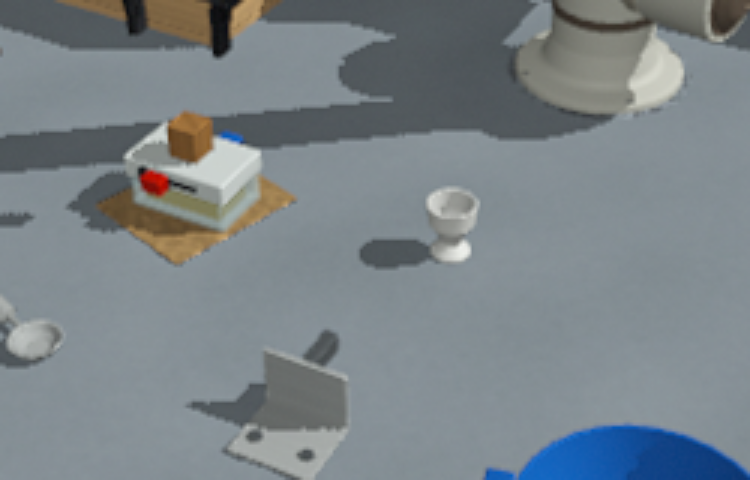

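The dish stands flat mid-mat at (195,180), released, with red (155,183) and blue (230,138) both home.

```bash
python3 -c "
from station import *
print(finish_job())"
```

```text
the job is handed in; nothing more can be done
None
```

I pushed both locks home on the bracket's nose, set the dish down upright in the middle of the cork mat, let go and handed the job in at about 30 s; the hand-in gave no verdict.

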